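# Size an unmarked panel spacer on the slot gauge

## Robot

A 6-joint arm with a two-finger parallel gripper is mounted at the origin on the work surface. World frame = base frame: x ahead of the robot, y to its left, z up, the work surface at z = 0. Lengths are in m, angles in rad, forces in N, time in s.
With the tool pointing down it reaches from about 0.425 to 0.95 m from the base axis. Payload 3.5 kg.
Tool frame: the origin (TCP) lies midway between the tips of the shut fingers; the grasp point (between the pads) lies 19 mm behind it (pinch_z is the y of the grasp point in the tool frame, in m); y points along the fingers, x is the direction in which the jaws open and shut, and the axes are right-handed (so a half turn about y gives the same grasp; the last joint's range is limited). The gripper opens to 85 mm and grips with 20 to 120 N. Pads are 22 mm wide; open, the fingers measure 114 mm over their backs; the gripper's body (76 mm by 85 mm) begins 54 mm behind the grasp point. The pads swing forward as they close: fully open they stand 13 mm farther back than shut.
Start: joints at [-1.417, 0.286, 1.577, -0, 1.279, -0.15], TCP at [0.202, -0.644, 0.231] pointing down, gripper open.
Joint ranges: [-2.77, 2.77], [-0.9, 2.22], [0.21, 2.48], [-1.53, 4.67], [0.24, 2.81], [-2.84, 2.84]. Speed limits (rad/s): [2.79, 2.79, 3.14, 3.14, 3.14, 3.14].

## Interface

Orientations are given as a rotation vector (axis times angle).
In Python, from plant import * gives the robot as it stands. The module is installed in compiled form; this text tells all that it offers.
- The arm moves only by the shell command python3 -m jog 'ROWS' [FORCE]. ROWS is JSON, a list of rows, each an object of numbers: "dx", "dy", "dz": the shift along the tool's x, y, z in cm; "turn": the turn about the tool's y in degrees; "fingers": the opening in per cent of the stroke, from 0 (shut) to 100 (fully open). In form: [{"dx": .., "dy": .., "dz": .., "turn": .., "fingers": ..}, ...]. A call has 1 to 20 rows; each row shifts and turns the pose as measured when the row begins, along the tool's axes as they then stand; what a row does not reach is not made up. A row lasts 1/12 s, in which the tool goes at most 41.7 mm and 7.16 degrees, less where a joint would pass 70% of its speed; a pose out of reach is approached as far as the arm can. A call with a gripper value outside its range is refused whole. The fingers move at their own pace and stop on an object; FORCE is the grip in N (left out, the last holds). Time passes only in rows, so rows that do not move let the fingers close. It gives the time, the measured TCP pose, the force and the opening at its end, in the units of the state.
- sense(): the state, without advancing time (a new reading comes with each control period).
- camera(name): name is "side" or "top"; returns a dict with "frame" (384x512x3 uint8, blue, green, red), "range_z" (384x512 float32, m along the optical axis (not along the pixel's ray), 0 where there is no reading), "K" (3x3 intrinsics, pixels), "cam_to_world" (4x4, takes a point from camera to world coordinates). Camera axes: x right, y down, z forward; pixel columns grow to the right and rows downward; lengths in m; the calibration is good to about 2 mm. A picture is of the moment at which its call begins.
- sign_off(): hands the job in, once; it reports no verdict.
The state is a dict: "t": time; "joint_pos": joint angles; "joint_velocities": joint speeds; "joint_torque": joint torques, N m; "tcp_pos": TCP position; "eef_rot": TCP orientation; "ft_force": force on the tool from outside, world axes, zero at the start; "moment": the same for the moment, N m; "grip_width": finger opening in m.
Only numpy, scipy, OpenCV 4.12 (cv2) and the standard library are available. Lean on these libraries where they do the work, as an engineer would, in place of code of your own. Each camera call takes 0.05 s, during which the arm holds its last target. There are 200 camera calls.

## Task

Take the unmarked spacer out of the pocket wrapped in blue tape and try it, tongue down, on the slotted gauge rack: press it gently on the narrowest slot first, then on each next wider slot in turn, until the first one lets the tongue in. Leave it standing fully home in that slot, let go of it, never force the sprung comb down to its stop or let the spacer into a wider slot, and leave the other two spacers, the tape roll and the screwdriver where they are.

Things in the scene. Friction and masses are not known exactly. Their poses are not given: they have to be found in the camera images.
- rack: Fixed plywood foot, 92 x 165 x 6 mm, of the gauge rack; origin: centre of its underside, z up. It carries a comb on springs: six aluminium teeth 60 (x) x 10 (y) mm, tops at z = 56 mm, between them five slots along x, open above and at both ends, floors at z = 26 mm, no chamfers, narrowest at -y. A slot takes a tongue 1.5 mm thinner than itself; a thicker one stays on its top.
- comb (a joint): How far the sprung comb is pushed straight down, in m: 0 at rest to 0.008 bottomed, about 3 N per mm. A gentle try pushes it 1 to 3 mm; over 6.5 mm is forcing it
- stand: Fixed plywood stand 190 (x) x 56 (y) mm, 6 mm thick, with three shallow pockets at x = -62, 0 and 62 mm, each 44 (x) x 32 (y) mm inside, walls 6 mm thick and 20 mm above the panel. Origin: centre of the underside, z up. The pocket at x = +62 mm is blue (wrapped in tape).
- taped_pocket (a point): Centre of the floor of the blue-taped pocket, 6 mm above the panel. The spacer that stands here at the start (its origin within 5 mm of this point) is the one to size
- spare_pocket_1 (a point): Centre of the floor of the plain middle pocket; the spacer in it must stay
- spare_pocket_2 (a point): Centre of the floor of the plain end pocket; the spacer in it must stay
- spacer_k: One of three look-alike spacers: orange grip 36 (x) x 28 (y) mm from z = 35 to 80 mm, above an aluminium tongue 36 mm wide (x), 35 mm long. Origin: centre of the tongue's lower end, z up. Tongue thickness (y) is 15, 19 or 23 mm, one of each, not told which: find by trying. About 110 g. Starts upright in a pocket, x along the stand's x (within 2 mm, 0.03 rad); which pocket varies.
- spacer_r: One of three look-alike spacers: orange grip 36 (x) x 28 (y) mm from z = 35 to 80 mm, above an aluminium tongue 36 mm wide (x), 35 mm long. Origin: centre of the tongue's lower end, z up. Tongue thickness (y) is 15, 19 or 23 mm, one of each, not told which: find by trying. About 110 g. Starts upright in a pocket, x along the stand's x (within 2 mm, 0.03 rad); which pocket varies.
- spacer_w: One of three look-alike spacers: orange grip 36 (x) x 28 (y) mm from z = 35 to 80 mm, above an aluminium tongue 36 mm wide (x), 35 mm long. Origin: centre of the tongue's lower end, z up. Tongue thickness (y) is 15, 19 or 23 mm, one of each, not told which: find by trying. About 110 g. Starts upright in a pocket, x along the stand's x (within 2 mm, 0.03 rad); which pocket varies.
- slot1 (a point): Slot 1 of the rack, 8.5 mm wide: centre of its mouth, level with the teeth's tops, at x = 0, y = -57 mm, z = 56 mm of the rack
- slot2 (a point): Slot 2 of the rack, 12.5 mm wide: centre of its mouth, level with the teeth's tops, at x = 0, y = -36.5 mm, z = 56 mm of the rack
- slot3 (a point): Slot 3 of the rack, 16.5 mm wide: centre of its mouth, level with the teeth's tops, at x = 0, y = -12 mm, z = 56 mm of the rack
- slot4 (a point): Slot 4 of the rack, 20.5 mm wide: centre of its mouth, level with the teeth's tops, at x = 0, y = 16.5 mm, z = 56 mm of the rack
- slot5 (a point): Slot 5 of the rack, 24.5 mm wide: centre of its mouth, level with the teeth's tops, at x = 0, y = 49 mm, z = 56 mm of the rack
- tape_roll: Roll of blue tape lying flat, 96 mm across, 25 mm high, hole 76 mm; origin at the centre of its underside. Leave alone
- screwdriver: Yellow-handled screwdriver lying along its x, 190 mm long. Leave alone
Not all that is in view belongs to the job. What is shaped like the spacer_r but pink is not meant. Of the things shaped like the rack, the plywood one is meant.

How it is judged:
By the outcome, as a careful person would: the job done as asked, in the order asked, and still so for the second after the job is handed in, with the robot touching nothing.
It also fails if it takes over 72 s, if anything falls off the work surface, if the arm or the gripper's body presses on something with over 40 N, if the wrist force passes 120 N, or if a joint passes its speed limit or range.

## Working session

There is one attempt and no reset: what is moved stays moved. The work goes in short steps, Python scripts to look and compute and a shell command to move; the robot and the scene stay as the last step left them, time stands still between calls to the robot, and variables do not carry over. Pictures are saved under pics/ and viewed, about 8 in all and at most 12, crops included, and the job is handed in when it is done.

```bash
mkdir -p pics
python3 - <<'E'
from plant import *
import cv2,numpy as np
for n in("top","side"):
    c=camera(n); cv2.imwrite(f"pics/{n}0.png",c["frame"]); np.savez(f"{n}0.npz",**c); print(n,c["K"],c["cam_to_world"])
print(sense())
E
```

```text
top [[385.10199395   0.         261.33829521]
 [  0.         385.10199395 190.19085848]
 [  0.           0.           1.        ]] [[-0.01070738 -0.9845538   0.17475459  0.41940797]
 [-0.99989666  0.0122186   0.00757404  0.08149282]
 [-0.0095923  -0.17465543 -0.98458289  0.99646133]
 [ 0.          0.          0.          1.        ]]
side [[355.76422388   0.         258.87174711]
 [  0.         355.76422388 193.4387851 ]
 [  0.           0.           1.        ]] [[-0.99399023 -0.06494736  0.08812071  0.51018153]
 [-0.10858618  0.68699124 -0.71850684  0.63050298]
 [-0.01387304 -0.72375747 -0.68991497  0.61260976]
 [ 0.          0.          0.          1.        ]]
{'t': 0.1, 'joint_pos': array([-1.41699730e+00,  2.87099814e-01,  1.57802067e+00, -2.29030273e-05,
        1.27864009e+00, -1.50038106e-01]), 'joint_velocities': array([ 5.75828266e-05, -1.75517482e-03, -2.55092999e-03, -5.21489320e-04,
       -7.41919670e-04,  9.70969045e-04]), 'joint_torque': array([ 1.34499423e-03, -4.07292831e+01, -2.93698275e+01, -1.37451711e-04,
        3.41674684e-03, -5.71586469e-06]), 'tcp_pos': array([ 0.20185455, -0.64348313,  0.23007573]), 'eef_rot': array([-1.33619824,  0.98358433, -0.98101005]), 'ft_force': array([-0.25468942,  0.53823526, -0.41215314]), 'moment': array([ 0.01363641, -0.00429259, -0.0021068 ]), 'grip_width': 0.08578183542534171}
```

View pics/top0.png

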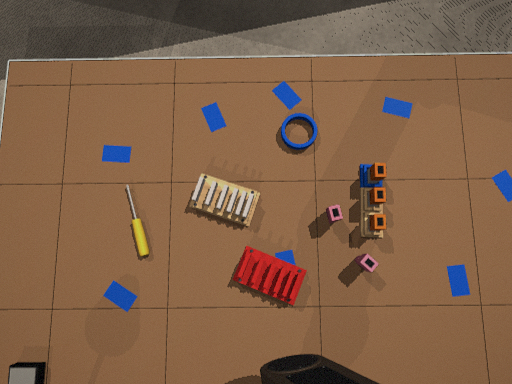

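View pics/side0.png

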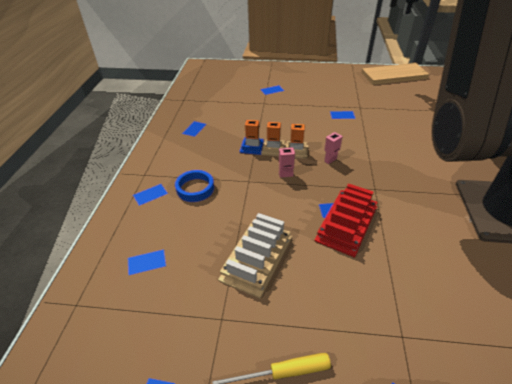

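Candidates, as top-image pixels: orange spacers at (379,170) in the blue pocket, (379,195) and (378,221) in plain pockets; pink lookalikes at (335,213) and (369,263). For the rack, plywood is at (223,200) and red at (270,275). I choose the spacer at (379,170) and the plywood rack, and will check both in one crop.

```bash
cat > h.py <<'E'
import numpy as np,cv2
def cloud(c):
    d=c["range_z"];K=c["K"];v,u=np.mgrid[:384,:512]
    p=np.stack([(u-K[0,2])/K[0,0]*d,(v-K[1,2])/K[1,1]*d,d,np.ones_like(d)],-1)
    return (p@c["cam_to_world"].T)[...,:3]
def rect(p): 
    r=cv2.minAreaRect((p[:,:2]*1000).astype(np.float32)); return np.round(r[0],1),np.round(r[1],1),round(r[2],1)
E
python3 - <<'E'
from h import *
for n in("top","side"):
    c=np.load(n+"0.npz");P=cloud(c);f=c["frame"];hsv=cv2.cvtColor(f,cv2.COLOR_BGR2HSV)
    if n=="top":
        im=np.hstack([cv2.resize(f[150:250,345:405],None,fx=6,fy=6,interpolation=2),cv2.resize(f[165:235,180:270],None,fx=4.5,fy=4.5,interpolation=2)]) if 0 else None
        a=cv2.resize(f[150:245,340:410],None,fx=5,fy=5,interpolation=2);b=cv2.resize(f[165:235,180:270],None,fx=4.5,fy=4.5,interpolation=2)
        im=np.zeros((max(a.shape[0],b.shape[0]),a.shape[1]+b.shape[1],3),np.uint8);im[:a.shape[0],:a.shape[1]]=a;im[:b.shape[0],a.shape[1]:]=b
        cv2.imwrite("pics/crop.png",im);print(im.shape)
    h,s,v=[hsv[...,i] for i in range(3)]
    stand=(P[...,0]>.3)&(P[...,0]<.7)&(P[...,1]<-.12)&(P[...,1]>-.35)
    o=((h>4)&(h<16)&(s>190)&(P[...,2]>.076)&(P[...,2]<.1)).astype(np.uint8)
    k,l=cv2.connectedComponents(o)
    for i in range(1,k):
        q=P[l==i]
        if len(q)>25: print(n,"orange",len(q),np.argwhere(l==i).mean(0).round(),rect(q),q[:,2].mean().round(4))
    w=((s<70)&(v>110)&(P[...,2]>.049)&(P[...,2]<.063)&(P[...,1]>0)).astype(np.uint8)
    k,l=cv2.connectedComponents(w)
    for i in range(1,k):
        q=P[l==i]
        if len(q)>25: print(n,"tooth",len(q),np.argwhere(l==i).mean(0).round(),rect(q),q[:,2].mean().round(4))
    q=P[w>0]; print(n,"all",rect(q))
E
```

```text
(475, 755, 3)
top orange 129 [170. 379.] (array([ 627.6, -198.8]), array([27.6, 35.5]), 89.1) 0.0843
top orange 131 [195. 379.] (array([ 566.5, -194.2]), array([28.1, 34.8]), 87.3) 0.0841
top orange 129 [222. 379.] (array([ 501.7, -189.7]), array([27.3, 33.9]), 88.9) 0.0845
top tooth 96 [188. 197.] (array([593.4, 248.4]), array([10.5, 59.1]), 70.5) 0.0554
top tooth 97 [192. 210.] (array([582.2, 215.4]), array([10. , 59.4]), 71.3) 0.0556
top tooth 98 [196. 222.] (array([572.3, 186.5]), array([10.3, 60.4]), 70.4) 0.0557
top tooth 99 [200. 232.] (array([563.6, 161.3]), array([ 9.9, 59.8]), 70.6) 0.0556
top tooth 98 [203. 240.] (array([556.2, 140.6]), array([ 9.8, 59.4]), 71.9) 0.0554
top tooth 98 [205. 248.] (array([550.2, 122.7]), array([ 9.8, 59.8]), 71.2) 0.0556
top all (array([572. , 185.6]), array([143.1,  60.4]), 70.6)
side orange 67 [125. 252.] (array([ 626.8, -193. ]), array([32.3, 25.2]), 3.3) 0.0825
side orange 71 [127. 274.] (array([ 567.4, -188. ]), array([29.9, 25.6]), 4.2) 0.0823
side orange 62 [129. 297.] (array([ 502.6, -184.4]), array([30.3, 24.4]), 4.7) 0.0823
side tooth 270 [222. 268.] (array([554.3, 133.9]), array([29.7, 61.7]), 70.5) 0.0549
side tooth 140 [233. 262.] (array([564.2, 163.6]), array([12.2, 60.1]), 72.1) 0.0548
side tooth 150 [242. 256.] (array([572.8, 188.8]), array([11.3, 60.2]), 71.6) 0.0549
side tooth 161 [253. 249.] (array([583.2, 217.5]), array([12.4, 60.4]), 70.4) 0.055
side tooth 178 [267. 241.] (array([594.2, 250.3]), array([11.2, 60. ]), 70.9) 0.0549
side all (array([572.9, 187.5]), array([143.7,  61.6]), 70.9)
```

View pics/crop.png

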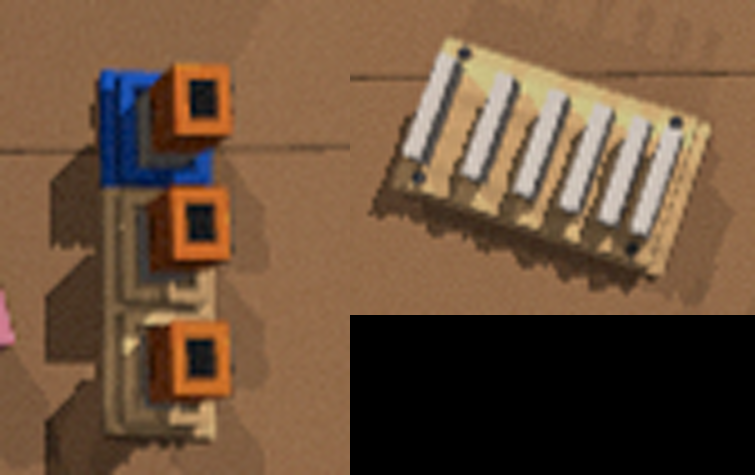

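The crop shows the orange spacer at crop (200,100), standing in the blue pocket, so it is the one to size. The plywood rack at crop (550,160) has its narrowest slot at the right end, which is world -y.

```bash
cat > go.py <<'E'
import sys,numpy as np
from plant import *
from scipy.spatial.transform import Rotation as R
def go(x,y,z,yaw):  # target TCP (m), world heading (deg) of tool x; turn then shift
    s=sense();M=R.from_rotvec(s["eef_rot"]).as_matrix();a=np.degrees(np.arctan2(M[1,0],M[0,0]))
    t=(a-yaw+90)%180-90
    M2=M@R.from_rotvec([0,np.radians(t),0]).as_matrix()
    d=M2.T@(np.array([x,y,z])-s["tcp_pos"])*100
    print("t",round(s["t"],2),"tcp",s["tcp_pos"].round(4),"head",a.round(2),"down",M[:,1].round(3),"w",round(s["grip_width"],4),"F",s["ft_force"].round(1),"q6",s["joint_pos"][5].round(2))
    print("turn",t.round(2),"then dx,dy,dz cm",d.round(2))
if __name__=="__main__": go(*map(float,sys.argv[1:]))
E
python3 go.py .627 -.196 .2 86
```

```text
t 0.1 tcp [ 0.2019 -0.6435  0.2301] head -72.59 down [-0.     0.002 -1.   ] w 0.0858 F [-0.3  0.5 -0.4] q6 -0.15
turn 21.41 then dx,dy,dz cm [-47.6    3.09  39.29]
```

```bash
python3 -m jog '[{"turn":7.1},{"turn":7.1},{"turn":7.1},{},{"dx":-3,"dz":2.5},{"dx":-3,"dz":2.5},{"dx":-3,"dz":2.5},{"dx":-3,"dz":2.5},{"dx":-3,"dz":2.5},{"dx":-3,"dz":2.5},{"dx":-3,"dz":2.5},{"dx":-3,"dz":2.5},{"dx":-3,"dz":2.5},{"dx":-3,"dz":2.5},{"dx":-3,"dz":2.5},{"dx":-3,"dz":2.5},{"dx":-3,"dz":2.5},{"dx":-3,"dz":2.5},{}]' 40; python3 go.py .627 -.196 .13 86
```

```text
t 0.1 tcp [ 0.2019 -0.6435  0.2301] head -72.59 down [-0.     0.002 -1.   ] w 0.0858 F [-0.3  0.5 -0.4] q6 -0.15
turn 21.41 then dx,dy,dz cm [-47.58  10.09  39.29]schema error: expected keys dx, dy, dz, turn, fingers
```

```bash
python3 -m jog '[{"dx":0,"dy":0,"dz":0,"turn":7.1,"fingers":100},{"dx":0,"dy":0,"dz":0,"turn":7.1,"fingers":100},{"dx":0,"dy":0,"dz":0,"turn":7.1,"fingers":100},{"dx":-3,"dy":0,"dz":2.5,"turn":0,"fingers":100},{"dx":-3,"dy":0,"dz":2.5,"turn":0,"fingers":100},{"dx":-3,"dy":0,"dz":2.5,"turn":0,"fingers":100},{"dx":-3,"dy":0,"dz":2.5,"turn":0,"fingers":100},{"dx":-3,"dy":0,"dz":2.5,"turn":0,"fingers":100},{"dx":-3,"dy":0,"dz":2.5,"turn":0,"fingers":100},{"dx":-3,"dy":0,"dz":2.5,"turn":0,"fingers":100},{"dx":-3,"dy":0,"dz":2.5,"turn":0,"fingers":100},{"dx":-3,"dy":0,"dz":2.5,"turn":0,"fingers":100},{"dx":-3,"dy":0,"dz":2.5,"turn":0,"fingers":100},{"dx":-3,"dy":0,"dz":2.5,"turn":0,"fingers":100},{"dx":-3,"dy":0,"dz":2.5,"turn":0,"fingers":100},{"dx":-3,"dy":0,"dz":2.5,"turn":0,"fingers":100},{"dx":0,"dy":0,"dz":0,"turn":0,"fingers":100}]' 40; python3 go.py .627 -.196 .13 86
```

```text
t: 1.52
tcp_pos: [0.5683, -0.2626, 0.2199]
eef_rot: [-1.158, 1.291, -1.259]
ft_force: [-0.8, -0.3, 0.1]
grip_width: 0.0853
t 1.52 tcp [ 0.5683 -0.2626  0.2199] head -95.23 down [-0.008  0.018 -1.   ] w 0.0853 F [-0.8 -0.3  0.1] q6 1.06
turn -1.23 then dx,dy,dz cm [-6.9   9.06  5.48]
```

```bash
python3 -m jog '[{"dx":0,"dy":0,"dz":0,"turn":0,"fingers":100},{"dx":-1.7,"dy":0,"dz":1.4,"turn":-1.2,"fingers":100},{"dx":-1.7,"dy":0,"dz":1.4,"turn":0,"fingers":100},{"dx":-1.7,"dy":0,"dz":1.4,"turn":0,"fingers":100},{"dx":-1.7,"dy":0,"dz":1.4,"turn":0,"fingers":100},{"dx":0,"dy":0,"dz":0,"turn":0,"fingers":100},{"dx":0,"dy":0,"dz":0,"turn":0,"fingers":100}]' 40; python3 go.py .627 -.196 .13 86
```

```text
t: 2.1
tcp_pos: [0.6283, -0.1977, 0.2161]
eef_rot: [-1.172, 1.282, -1.239]
ft_force: [0.2, 0.3, -0.2]
grip_width: 0.0854
t 2.1 tcp [ 0.6283 -0.1977  0.2161] head -94.06 down [-0.015  0.02  -1.   ] w 0.0854 F [ 0.2  0.3 -0.2] q6 1.18
turn -0.06 then dx,dy,dz cm [0.   8.61 0.  ]
```

```bash
python3 -m jog '[{"dx":0,"dy":1.5,"dz":0,"turn":0,"fingers":100},{"dx":0,"dy":1.5,"dz":0,"turn":0,"fingers":100},{"dx":0,"dy":1.5,"dz":0,"turn":0,"fingers":100},{"dx":0,"dy":1.5,"dz":0,"turn":0,"fingers":100},{"dx":0,"dy":1.5,"dz":0,"turn":0,"fingers":100},{"dx":0,"dy":0,"dz":0,"turn":0,"fingers":100}]' 40; python3 go.py .627 -.196 .048 86;  python3 - <<'E'
from plant import *;import cv2
c=camera("side");cv2.imwrite("pics/s1.png",cv2.resize(c["frame"][70:230,180:380],None,fx=4,fy=4,interpolation=2)[:600])
E
```

```text
t: 2.6
tcp_pos: [0.6223, -0.2046, 0.139]
eef_rot: [-1.17, 1.287, -1.247]
ft_force: [0.6, 1.3, -0.1]
grip_width: 0.0853
t 2.6 tcp [ 0.6223 -0.2046  0.139 ] head -94.55 down [-0.016  0.017 -1.   ] w 0.0853 F [ 0.6  1.3 -0.1] q6 1.17
turn -0.55 then dx,dy,dz cm [-0.74  9.11  0.56]
```

View pics/s1.png

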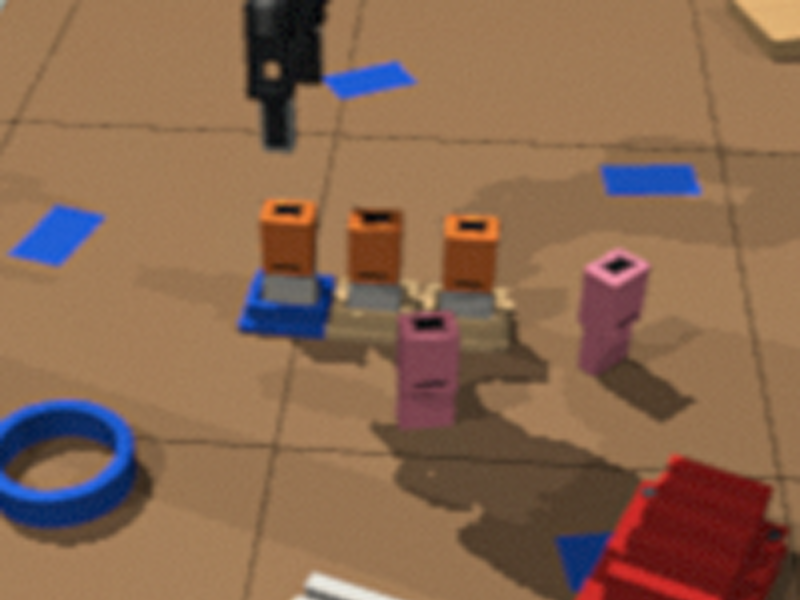

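Picture: the gripper's +y finger, crop (278,120), hangs over the spacer in the blue pocket, crop (288,205). The two lookalike pink ones are well clear. Vertical moves drift sideways, so I'll correct on the way down.

```bash
python3 -m jog '[{"dx":-0.4,"dy":0,"dz":0.3,"turn":-0.5,"fingers":100},{"dx":-0.4,"dy":0,"dz":0.3,"turn":0,"fingers":100},{"dx":0,"dy":0,"dz":0,"turn":0,"fingers":100},{"dx":0,"dy":0,"dz":0,"turn":0,"fingers":100}]'; python3 go.py .627 -.196 .048 86; python3 -m jog '[{"dx":0,"dy":0.7,"dz":0,"turn":0,"fingers":100},{"dx":0,"dy":0.7,"dz":0,"turn":0,"fingers":100},{"dx":0,"dy":0.7,"dz":0,"turn":0,"fingers":100},{"dx":0,"dy":0.7,"dz":0,"turn":0,"fingers":100},{"dx":0,"dy":0,"dz":0,"turn":0,"fingers":100},{"dx":0,"dy":0,"dz":0,"turn":0,"fingers":100}]'; python3 go.py .627 -.196 .048 86
```

```text
t: 2.98
tcp_pos: [0.6306, -0.2, 0.1447]
eef_rot: [-1.171, 1.276, -1.248]
ft_force: [-0.7, -0.0, -0.3]
grip_width: 0.0854
t 2.98 tcp [ 0.6306 -0.2     0.1447] head -94.19 down [-0.009  0.014 -1.   ] w 0.0854 F [-0.7 -0.  -0.3] q6 1.18
turn -0.19 then dx,dy,dz cm [-0.25  9.68 -0.29]
t: 3.48
tcp_pos: [0.6315, -0.1995, 0.1158]
eef_rot: [-1.171, 1.273, -1.25]
ft_force: [-0.5, 0.2, -0.4]
grip_width: 0.0852
t 3.48 tcp [ 0.6315 -0.1995  0.1158] head -94.12 down [-0.006  0.012 -1.   ] w 0.0852 F [-0.5  0.2 -0.4] q6 1.18
turn -0.12 then dx,dy,dz cm [-0.24  6.79 -0.43]
```

```bash
python3 -m jog '[{"dx":-0.1,"dy":0.8,"dz":-0.2,"turn":0,"fingers":100},{"dx":-0.1,"dy":0.8,"dz":-0.2,"turn":0,"fingers":100},{"dx":0,"dy":0.8,"dz":0,"turn":0,"fingers":100},{"dx":0,"dy":0.8,"dz":0,"turn":0,"fingers":100},{"dx":0,"dy":0.8,"dz":0,"turn":0,"fingers":100},{"dx":0,"dy":0.8,"dz":0,"turn":0,"fingers":100},{"dx":0,"dy":0.8,"dz":0,"turn":0,"fingers":100},{"dx":0,"dy":0.8,"dz":0,"turn":0,"fingers":100},{"dx":0,"dy":0,"dz":0,"turn":0,"fingers":100},{"dx":0,"dy":0,"dz":0,"turn":0,"fingers":100}]'; python3 go.py .627 -.196 .048 86
```

```text
t: 4.32
tcp_pos: [0.6255, -0.1956, 0.0428]
eef_rot: [-1.172, 1.276, -1.247]
ft_force: [-0.4, -0.5, 0.8]
grip_width: 0.0857
t 4.32 tcp [ 0.6255 -0.1956  0.0428] head -94.12 down [-0.01   0.014 -1.   ] w 0.0857 F [-0.4 -0.5  0.8] q6 1.18
turn -0.12 then dx,dy,dz cm [ 0.02 -0.52  0.14]
```

```bash
python3 -m jog '[{"dx":0,"dy":-0.5,"dz":0.1,"turn":0,"fingers":100},{"dx":0,"dy":0,"dz":0,"turn":0,"fingers":100},{"dx":0,"dy":0,"dz":0,"turn":0,"fingers":0},{"dx":0,"dy":0,"dz":0,"turn":0,"fingers":0},{"dx":0,"dy":0,"dz":0,"turn":0,"fingers":0},{"dx":0,"dy":0,"dz":0,"turn":0,"fingers":0},{"dx":0,"dy":0,"dz":0,"turn":0,"fingers":0},{"dx":0,"dy":0,"dz":0,"turn":0,"fingers":0},{"dx":0,"dy":0,"dz":0,"turn":0,"fingers":0},{"dx":0,"dy":0,"dz":0,"turn":0,"fingers":0}]' 50; python3 go.py .627 -.196 .15 86
```

```text
t: 5.15
tcp_pos: [0.6285, -0.1967, 0.0512]
eef_rot: [-1.17, 1.271, -1.251]
ft_force: [0.1, 0.3, -0.1]
grip_width: 0.0275
t 5.15 tcp [ 0.6285 -0.1967  0.0512] head -94.11 down [-0.005  0.011 -1.   ] w 0.0275 F [ 0.1  0.3 -0.1] q6 1.18
turn -0.11 then dx,dy,dz cm [-0.17 -9.87 -0.21]
```

```bash
python3 -m jog '[{"dx":0,"dy":-0.7,"dz":0,"turn":0,"fingers":0},{"dx":0,"dy":-1,"dz":0,"turn":0,"fingers":0},{"dx":0,"dy":-1,"dz":0,"turn":0,"fingers":0},{"dx":0,"dy":-1,"dz":0,"turn":0,"fingers":0},{"dx":0,"dy":-1,"dz":0,"turn":0,"fingers":0},{"dx":0,"dy":-1,"dz":0,"turn":0,"fingers":0},{"dx":0,"dy":-1,"dz":0,"turn":0,"fingers":0},{"dx":0,"dy":-1,"dz":0,"turn":0,"fingers":0},{"dx":0,"dy":-1,"dz":0,"turn":0,"fingers":0},{"dx":0,"dy":-1,"dz":0,"turn":0,"fingers":0},{"dx":0,"dy":-1,"dz":0,"turn":0,"fingers":0},{"dx":0,"dy":-1,"dz":0,"turn":0,"fingers":0},{"dx":0,"dy":0,"dz":0,"turn":0,"fingers":0},{"dx":0,"dy":0,"dz":0,"turn":5,"fingers":0},{"dx":0,"dy":0,"dz":0,"turn":5,"fingers":0},{"dx":0,"dy":0,"dz":0,"turn":5,"fingers":0},{"dx":0,"dy":0,"dz":0,"turn":0,"fingers":0},{"dx":0,"dy":0,"dz":0,"turn":0,"fingers":0}]'; python3 go.py .5535 .133 .16 71.04
```

```text
t: 6.65
tcp_pos: [0.6292, -0.1981, 0.1835]
eef_rot: [-1.023, 1.466, -1.447]
ft_force: [-0.3, 0.2, -0.9]
grip_width: 0.0275
t 6.65 tcp [ 0.6292 -0.1981  0.1835] head -109.66 down [-0.003  0.01  -1.   ] w 0.0275 F [-0.3  0.2 -0.9] q6 1.45
turn -0.7 then dx,dy,dz cm [-28.84   2.71 -17.91]
```

```bash
python3 -m jog '[{"dx":-1.6,"dy":0,"dz":-1,"turn":0,"fingers":0},{"dx":-1.6,"dy":0,"dz":-1,"turn":0,"fingers":0},{"dx":-1.6,"dy":0,"dz":-1,"turn":0,"fingers":0},{"dx":-1.6,"dy":0,"dz":-1,"turn":0,"fingers":0},{"dx":-1.6,"dy":0,"dz":-1,"turn":0,"fingers":0},{"dx":-1.6,"dy":0,"dz":-1,"turn":0,"fingers":0},{"dx":-1.6,"dy":0,"dz":-1,"turn":0,"fingers":0},{"dx":-1.6,"dy":0,"dz":-1,"turn":0,"fingers":0},{"dx":-1.6,"dy":0,"dz":-1,"turn":0,"fingers":0},{"dx":-1.6,"dy":0,"dz":-1,"turn":0,"fingers":0},{"dx":-1.6,"dy":0,"dz":-1,"turn":0,"fingers":0},{"dx":-1.6,"dy":0,"dz":-1,"turn":0,"fingers":0},{"dx":-1.6,"dy":0,"dz":-1,"turn":0,"fingers":0},{"dx":-1.6,"dy":0,"dz":-1,"turn":0,"fingers":0},{"dx":-1.6,"dy":0,"dz":-1,"turn":0,"fingers":0},{"dx":-1.6,"dy":0,"dz":-1,"turn":0,"fingers":0},{"dx":0,"dy":0,"dz":0,"turn":0,"fingers":0},{"dx":0,"dy":0,"dz":0,"turn":0,"fingers":0},{"dx":0,"dy":0,"dz":0,"turn":0,"fingers":0}]'; python3 go.py .5535 .133 .13 71.04
```

```text
t: 8.23
tcp_pos: [0.5408, 0.1361, 0.1849]
eef_rot: [-1.048, 1.448, -1.414]
ft_force: [0.5, -0.9, -0.9]
grip_width: 0.027
t 8.23 tcp [0.5408 0.1361 0.1849] head -107.55 down [-0.011  0.016 -1.   ] w 0.027 F [ 0.5 -0.9 -0.9] q6 1.93
turn 1.41 then dx,dy,dz cm [-0.06  5.47  1.39]
```

```bash
python3 -m jog '[{"dx":0,"dy":1,"dz":0.4,"turn":1,"fingers":0},{"dx":0,"dy":1,"dz":0.4,"turn":0.4,"fingers":0},{"dx":0,"dy":1,"dz":0.4,"turn":0,"fingers":0},{"dx":0,"dy":1,"dz":0.2,"turn":0,"fingers":0},{"dx":0,"dy":1,"dz":0,"turn":0,"fingers":0},{"dx":0,"dy":0.8,"dz":0,"turn":0,"fingers":0},{"dx":0,"dy":0,"dz":0,"turn":0,"fingers":0},{"dx":0,"dy":0,"dz":0,"turn":0,"fingers":0}]'; python3 go.py .5535 .133 .10 71.04
python3 - <<'E'
from h import *;from plant import *
ims=[]
for n,(r,c0) in dict(top=(130,160),side=(120,160)).items():
    c=camera(n);np.savez(n+"1.npz",**c);ims.append(cv2.resize(c["frame"][r:r+150,c0:c0+133],None,fx=3,fy=4,interpolation=2))
cv2.imwrite("pics/c2.png",np.hstack(ims))
E
```

```text
t: 8.9
tcp_pos: [0.5541, 0.1286, 0.1174]
eef_rot: [-1.034, 1.473, -1.435]
ft_force: [-0.3, 0.5, -1.3]
grip_width: 0.0274
t 8.9 tcp [0.5541 0.1286 0.1174] head -109.35 down [-0.015  0.015 -1.   ] w 0.0274 F [-0.3  0.5 -1.3] q6 1.94
turn -0.39 then dx,dy,dz cm [-0.38  1.75 -0.16]
```

View pics/c2.png

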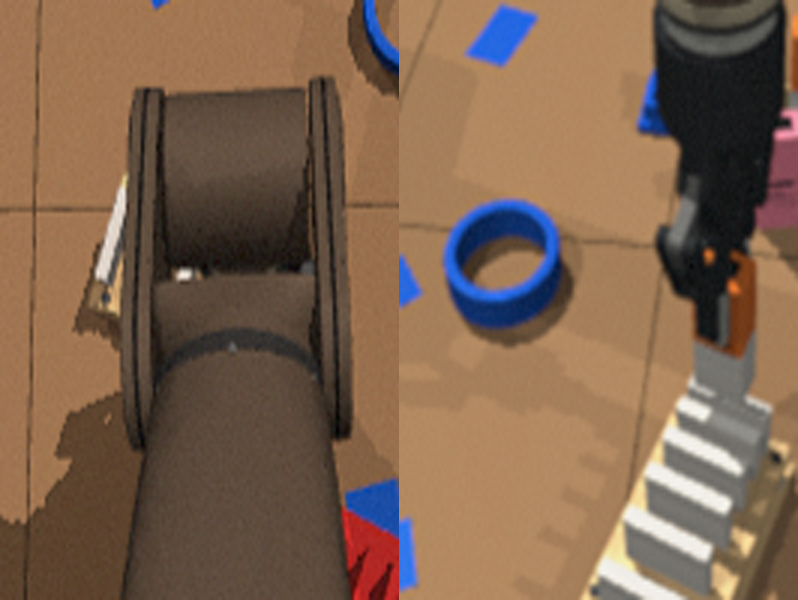

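Picture: in the top view the arm hides the rack. In the side view (right half) the spacer is held upright, with its grey tongue, about (725,365), just above the narrow end of the rack. I'll use the side depth to relate the held spacer to the teeth.

Run:
```python
from h import *
c=np.load("side1.npz");P=cloud(c);hsv=cv2.cvtColor(c["frame"],cv2.COLOR_BGR2HSV);h,s,v=[hsv[...,i].astype(int) for i in range(3)]
U=np.array([.325,.946,0]);X=np.array([.946,-.325,0]);t=np.array([.5541,.1286,.1174])
Q=np.stack([(P-t)@X,(P-t)@U,P[...,2]],-1)*1000
near=(abs(Q[...,0])<30)&(abs(Q[...,1])<25)
o=near&(h>4)&(h<16)&(s>170)
g=near&(s<60)&(v>90)&(Q[...,2]>76)&(Q[...,2]<108)&(Q[...,1]>0)
for n,m in(("orange",o),("tongue",g)):
    q=Q[m];print(n,len(q))
    for z in range(64,160,6):
        b=q[(q[:,2]>=z)&(q[:,2]<z+6)]
        if len(b)>3: print(z,len(b),"y med,p90",np.percentile(b[:,1],[50,90]).round(1),"x",np.percentile(b[:,0],[3,97]).round(1), "slope",np.polyfit(b[:,0],b[:,1],1)[0].round(3))
w=(s<70)&(v>110)&(Q[...,2]>51)&(Q[...,2]<58)&(abs(Q[...,0])<60)&(Q[...,1]>-30)&(Q[...,1]<150)
k,l=cv2.connectedComponents(w.astype(np.uint8))
for i in range(1,k):
    q=Q[l==i]
    if len(q)>25: r=cv2.minAreaRect(q[:,:2].astype(np.float32));print("tooth",np.round(r[0],1),np.round(r[1],1),round(r[2],1),q[:,2].mean().round(1))
# static rack fit from initial images
for n in("top","side"):
    d=np.load(n+"0.npz");PP=cloud(d);hs=cv2.cvtColor(d["frame"],cv2.COLOR_BGR2HSV).astype(int)
    m=(hs[...,1]<70)&(hs[...,2]>110)&(PP[...,2]>.049)&(PP[...,2]<.063)&(PP[...,1]>0)
    q=((PP[m]-t)@np.stack([X,U]).T)*1000
    print(n,"u hist",[(int(a),int(b)) for b,a in zip(*np.histogram(q[:,1],bins=np.arange(-20,140,1.0))) if b>0][:40] if 0 else "", "x mid",np.mean(np.percentile(q[:,0],[1,99])).round(1),"u ends",np.percentile(q[:,1],[.5,99.5]).round(1))
```

```text
orange 184
106 7 y med,p90 [12.7 14.1] x [-17.7  -9.5] slope 1.174
112 16 y med,p90 [10.2 13.9] x [-18.1 -10.7] slope 1.965
118 20 y med,p90 [10.5 13.6] x [-18.2 -11.5] slope 2.132
124 16 y med,p90 [ 4.  13.2] x [-17.8 -12.9] slope 2.988
130 17 y med,p90 [10.7 14.3] x [-17.9 -12.8] slope 2.964
136 14 y med,p90 [10.4 13.3] x [-17.6 -12.4] slope 1.88
142 18 y med,p90 [ 6.1 13.8] x [-17.9 -11.1] slope 1.348
148 71 y med,p90 [-2.1 11.2] x [-17.4  12.8] slope -0.353
tongue 168
76 35 y med,p90 [11.1 12.2] x [-18.2  16.7] slope 0.054
82 35 y med,p90 [11.  12.2] x [-18.5  14.5] slope 0.113
88 40 y med,p90 [10.9 12. ] x [-18.3  13.7] slope 0.149
94 37 y med,p90 [11.1 12. ] x [-18.2  14.4] slope 0.101
100 21 y med,p90 [11.1 11.6] x [-18.   13.1] slope 0.05
tooth [-1.4 -4.2] [12.1 60.6] 89.7 54.4
tooth [-2.1 14.4] [10.9 59.9] 89.6 54.9
tooth [-1.6 36.9] [59.5 12.6] 1.8 54.8
tooth [-1.5 62.7] [59.8 12.4] 0.6 54.7
tooth [-1.2 93.8] [60.  11.2] 0.5 54.9
tooth [ -1.2 128.1] [11.9 60.4] 88.3 54.8
top u hist  x mid -1.8 u ends [-11.5 130.7]
side u hist  x mid -1.7 u ends [ -9.3 133.4]
```

The side depth puts the tongue face about 11.1 mm from the tool axis, which suggests the 23 mm tongue. I'll still try every slot in order, starting with slot 1.

```bash
cat > sl.py <<'E'
import sys;from go import go
u0=[0,4.5,25,49.5,78,110.5][int(sys.argv[1])]+float(sys.argv[3] if len(sys.argv)>3 else 0); x0=-1.6
go(.5541+(.325*u0+.946*x0)/1e3,.1286+(.946*u0-.325*x0)/1e3,float(sys.argv[2]),71.04)
E
python3 -m jog '[{"dx":-0.45,"dy":0.4,"dz":-0.15,"turn":-0.4,"fingers":0},{"dx":0,"dy":0.4,"dz":0,"turn":0,"fingers":0},{"dx":0,"dy":0,"dz":0,"turn":0,"fingers":0},{"dx":0,"dy":0,"dz":0,"turn":0,"fingers":0}]'; python3 sl.py 1 .099
```

```text
t: 9.33
tcp_pos: [0.5555, 0.1347, 0.1117]
eef_rot: [-1.034, 1.463, -1.431]
ft_force: [0.9, -0.1, -2.0]
grip_width: 0.0274
t 9.33 tcp [0.5555 0.1347 0.1117] head -108.86 down [-0.01   0.015 -1.   ] w 0.0274 F [ 0.9 -0.1 -2. ] q6 1.94
turn 0.1 then dx,dy,dz cm [ 0.18  1.27 -0.08]
```

```bash
python3 -m jog '[{"dx":0.15,"dy":0.3,"dz":-0.1,"turn":0,"fingers":0},{"dx":0,"dy":0.3,"dz":0,"turn":0,"fingers":0},{"dx":0,"dy":0.3,"dz":0,"turn":0,"fingers":0},{"dx":0,"dy":0,"dz":0,"turn":0,"fingers":0},{"dx":0,"dy":0,"dz":0,"turn":0,"fingers":0}]'; python3 sl.py 1 .099;python3 -m jog '[{"dx":0,"dy":0.15,"dz":0,"turn":0,"fingers":0},{"dx":0,"dy":0,"dz":0,"turn":0,"fingers":0}]';  python3 -m jog '[{"dx":0,"dy":0.1,"dz":0,"turn":0,"fingers":0},{"dx":0,"dy":0,"dz":0,"turn":0,"fingers":0}]';python3 sl.py 1 .099
```

```text
t: 9.75
tcp_pos: [0.5542, 0.1338, 0.1026]
eef_rot: [-1.033, 1.462, -1.431]
ft_force: [0.2, -0.4, -1.2]
grip_width: 0.0273
t 9.75 tcp [0.5542 0.1338 0.1026] head -108.83 down [-0.008  0.015 -1.   ] w 0.0273 F [ 0.2 -0.4 -1.2] q6 1.94
turn 0.13 then dx,dy,dz cm [0.05 0.36 0.  ]
t: 9.92
tcp_pos: [0.5544, 0.1338, 0.1012]
eef_rot: [-1.032, 1.462, -1.431]
ft_force: [-0.0, 0.7, 0.2]
grip_width: 0.0271
t: 10.08
tcp_pos: [0.5545, 0.1338, 0.1008]
eef_rot: [-1.033, 1.462, -1.431]
ft_force: [-1.9, 0.5, 0.7]
grip_width: 0.0275
t 10.08 tcp [0.5545 0.1338 0.1008] head -108.84 down [-0.008  0.015 -1.   ] w 0.0275 F [-1.9  0.5  0.7] q6 1.94
turn 0.12 then dx,dy,dz cm [ 0.06  0.18 -0.03]
```

```bash
python3 -m jog '[{"dx":0,"dy":0.15,"dz":0,"turn":0,"fingers":0},{"dx":0,"dy":0.1,"dz":0,"turn":0,"fingers":0},{"dx":0,"dy":0,"dz":0,"turn":0,"fingers":0}]';  python3 -m jog '[{"dx":0,"dy":0.1,"dz":0,"turn":0,"fingers":0},{"dx":0,"dy":0,"dz":0,"turn":0,"fingers":0}]';python3 sl.py 1 .11
```

```text
t: 10.33
tcp_pos: [0.5548, 0.1339, 0.1]
eef_rot: [-1.033, 1.462, -1.431]
ft_force: [-2.6, -0.3, 3.1]
grip_width: 0.0271
t: 10.5
tcp_pos: [0.5548, 0.1339, 0.0998]
eef_rot: [-1.034, 1.462, -1.431]
ft_force: [-2.5, 0.2, 3.6]
grip_width: 0.0276
t 10.5 tcp [0.5548 0.1339 0.0998] head -108.83 down [-0.008  0.015 -1.   ] w 0.0276 F [-2.5  0.2  3.6] q6 1.94
turn 0.13 then dx,dy,dz cm [ 0.06 -1.02 -0.07]
```

```bash
python3 -m jog '[{"dx":0,"dy":0.15,"dz":0,"turn":0,"fingers":0},{"dx":0,"dy":0,"dz":0,"turn":0,"fingers":0}]'; python3 -m jog '[{"dx":0,"dy":-0.5,"dz":0,"turn":0,"fingers":0},{"dx":0,"dy":-0.5,"dz":0,"turn":0,"fingers":0},{"dx":-0.6,"dy":0,"dz":-0.02,"turn":0.1,"fingers":0},{"dx":-0.7,"dy":0,"dz":-0.02,"turn":0,"fingers":0},{"dx":-0.7,"dy":0,"dz":0,"turn":0,"fingers":0},{"dx":0,"dy":0,"dz":0,"turn":0,"fingers":0},{"dx":0,"dy":0,"dz":0,"turn":0,"fingers":0}]';python3 sl.py 2 .102
```

```text
t: 10.67
tcp_pos: [0.555, 0.1339, 0.0993]
eef_rot: [-1.034, 1.461, -1.431]
ft_force: [-2.6, 0.0, 5.9]
grip_width: 0.0268
t: 11.25
tcp_pos: [0.5619, 0.1551, 0.1073]
eef_rot: [-1.03, 1.462, -1.433]
ft_force: [0.1, 0.5, -1.1]
grip_width: 0.0275
t 11.25 tcp [0.5619 0.1551 0.1073] head -108.94 down [-0.007  0.016 -1.   ] w 0.0275 F [ 0.1  0.5 -1.1] q6 1.98
turn 0.02 then dx,dy,dz cm [ 0.27  0.53 -0.03]
```

```bash
python3 -m jog '[{"dx":0.25,"dy":0.2,"dz":0,"turn":0,"fingers":0},{"dx":0,"dy":0.25,"dz":0,"turn":0,"fingers":0},{"dx":0,"dy":0.15,"dz":0,"turn":0,"fingers":0},{"dx":0,"dy":0.15,"dz":0,"turn":0,"fingers":0},{"dx":0,"dy":0.15,"dz":0,"turn":0,"fingers":0},{"dx":0,"dy":0,"dz":0,"turn":0,"fingers":0}]'; python3 sl.py 2 .102; python3 -m jog '[{"dx":0,"dy":0.15,"dz":0,"turn":0,"fingers":0},{"dx":0,"dy":0,"dz":0,"turn":0,"fingers":0}]'
```

```text
t: 11.75
tcp_pos: [0.5612, 0.1532, 0.0996]
eef_rot: [-1.031, 1.463, -1.432]
ft_force: [-2.5, 1.2, 4.2]
grip_width: 0.0277
t 11.75 tcp [0.5612 0.1532 0.0996] head -108.93 down [-0.008  0.016 -1.   ] w 0.0277 F [-2.5  1.2  4.2] q6 1.98
turn 0.03 then dx,dy,dz cm [ 0.05 -0.24 -0.03]
t: 11.92
tcp_pos: [0.5613, 0.1532, 0.0998]
eef_rot: [-1.031, 1.464, -1.432]
ft_force: [-1.3, 0.2, 3.1]
grip_width: 0.0273
```

```bash
python3 -m jog '[{"dx":0,"dy":0.15,"dz":0,"turn":0,"fingers":0},{"dx":0,"dy":0,"dz":0,"turn":0,"fingers":0}]'; python3 -m jog '[{"dx":0,"dy":-0.5,"dz":0,"turn":0,"fingers":0},{"dx":0,"dy":-0.5,"dz":0,"turn":0,"fingers":0},{"dx":-0.8,"dy":0,"dz":-0.02,"turn":0,"fingers":0},{"dx":-0.8,"dy":0,"dz":-0.02,"turn":0,"fingers":0},{"dx":-0.7,"dy":0,"dz":0,"turn":0,"fingers":0},{"dx":0,"dy":0,"dz":0,"turn":0,"fingers":0},{"dx":0,"dy":0,"dz":0,"turn":0,"fingers":0}]';python3 sl.py 3 .102
```

```text
t: 12.08
tcp_pos: [0.5614, 0.1531, 0.0995]
eef_rot: [-1.031, 1.464, -1.432]
ft_force: [-1.8, 0.5, 4.5]
grip_width: 0.0278
t: 12.67
tcp_pos: [0.569, 0.1769, 0.1074]
eef_rot: [-1.031, 1.464, -1.433]
ft_force: [-0.1, -0.4, -1.6]
grip_width: 0.0274
t 12.67 tcp [0.569  0.1769 0.1074] head -108.98 down [-0.008  0.016 -1.   ] w 0.0274 F [-0.1 -0.4 -1.6] q6 2.02
turn -0.02 then dx,dy,dz cm [0.1  0.54 0.  ]
```

```bash
python3 -m jog '[{"dx":0.1,"dy":0.2,"dz":0,"turn":0,"fingers":0},{"dx":0,"dy":0.25,"dz":0,"turn":0,"fingers":0},{"dx":0,"dy":0.15,"dz":0,"turn":0,"fingers":0},{"dx":0,"dy":0.15,"dz":0,"turn":0,"fingers":0},{"dx":0,"dy":0.15,"dz":0,"turn":0,"fingers":0},{"dx":0,"dy":0.15,"dz":0,"turn":0,"fingers":0},{"dx":0,"dy":0,"dz":0,"turn":0,"fingers":0}]'; python3 sl.py 3 .102; python3 -m jog '[{"dx":-0.15,"dy":0.05,"dz":0,"turn":0,"fingers":0},{"dx":0,"dy":0.05,"dz":0,"turn":0,"fingers":0}]'; python3 -m jog '[{"dx":0.15,"dy":0.05,"dz":0,"turn":0,"fingers":0},{"dx":0.15,"dy":0.05,"dz":0,"turn":0,"fingers":0},{"dx":0,"dy":0.05,"dz":0,"turn":0,"fingers":0}]'; python3 sl.py 3 .102
```

```text
t: 13.25
tcp_pos: [0.5688, 0.1764, 0.0997]
eef_rot: [-1.032, 1.465, -1.432]
ft_force: [-2.6, 0.7, 3.6]
grip_width: 0.0276
t 13.25 tcp [0.5688 0.1764 0.0997] head -108.96 down [-0.01   0.016 -1.   ] w 0.0276 F [-2.6  0.7  3.6] q6 2.01
turn -0.0 then dx,dy,dz cm [ 0.05 -0.24 -0.  ]
t: 13.42
tcp_pos: [0.5699, 0.1774, 0.1002]
eef_rot: [-1.032, 1.464, -1.433]
ft_force: [-2.2, 0.7, 3.4]
grip_width: 0.0272
t: 13.67
tcp_pos: [0.57, 0.1758, 0.0998]
eef_rot: [-1.026, 1.464, -1.432]
ft_force: [-1.8, -0.3, 3.9]
grip_width: 0.0275
t 13.67 tcp [0.57   0.1758 0.0998] head -109.03 down [-0.005  0.019 -1.   ] w 0.0275 F [-1.8 -0.3  3.9] q6 2.01
turn -0.07 then dx,dy,dz cm [ 0.02 -0.22 -0.13]
```

Slot 3 refuses as well, at about 1.7 mm of push. On to slot 4.

```bash
python3 -m jog '[{"dx":0,"dy":-0.5,"dz":0,"turn":0,"fingers":0},{"dx":0,"dy":-0.5,"dz":0,"turn":0,"fingers":0},{"dx":-0.9,"dy":0,"dz":-0.1,"turn":0,"fingers":0},{"dx":-0.9,"dy":0,"dz":-0.05,"turn":0,"fingers":0},{"dx":-0.8,"dy":0,"dz":0,"turn":0,"fingers":0},{"dx":0,"dy":0,"dz":0,"turn":0,"fingers":0},{"dx":0,"dy":0,"dz":0,"turn":0,"fingers":0},{"dx":0,"dy":0,"dz":0,"turn":0,"fingers":0}]';python3 sl.py 4 .102
```

```text
t: 14.33
tcp_pos: [0.5758, 0.2025, 0.1064]
eef_rot: [-1.033, 1.465, -1.432]
ft_force: [-0.6, -0.4, -1.2]
grip_width: 0.0273
t 14.33 tcp [0.5758 0.2025 0.1064] head -108.96 down [-0.01   0.016 -1.   ] w 0.0273 F [-0.6 -0.4 -1.2] q6 2.06
turn -0.0 then dx,dy,dz cm [-0.11  0.44  0.2 ]
```

```bash
python3 -m jog '[{"dx":-0.1,"dy":0.15,"dz":0.2,"turn":0,"fingers":0},{"dx":0,"dy":0.2,"dz":0,"turn":0,"fingers":0},{"dx":0,"dy":0.15,"dz":0,"turn":0,"fingers":0},{"dx":0,"dy":0.15,"dz":0,"turn":0,"fingers":0},{"dx":0,"dy":0.15,"dz":0,"turn":0,"fingers":0},{"dx":0,"dy":0.15,"dz":0,"turn":0,"fingers":0},{"dx":0,"dy":0,"dz":0,"turn":0,"fingers":0}]'; python3 sl.py 4 .102; python3 -m jog '[{"dx":-0.15,"dy":0.05,"dz":0,"turn":0,"fingers":0},{"dx":0,"dy":0.05,"dz":0,"turn":0,"fingers":0}]'; python3 -m jog '[{"dx":0.15,"dy":0.05,"dz":0,"turn":0,"fingers":0},{"dx":0.15,"dy":0.05,"dz":0,"turn":0,"fingers":0},{"dx":0,"dy":0.05,"dz":0,"turn":0,"fingers":0}]'; python3 sl.py 4 .102
```

```text
t: 14.92
tcp_pos: [0.5782, 0.2028, 0.0997]
eef_rot: [-1.034, 1.467, -1.431]
ft_force: [-3.5, 0.2, 2.7]
grip_width: 0.0274
t 14.92 tcp [0.5782 0.2028 0.0997] head -108.99 down [-0.012  0.016 -1.   ] w 0.0274 F [-3.5  0.2  2.7] q6 2.06
turn -0.03 then dx,dy,dz cm [-0.   -0.23 -0.03]
t: 15.08
tcp_pos: [0.5792, 0.2039, 0.1001]
eef_rot: [-1.034, 1.466, -1.432]
ft_force: [-1.1, 0.6, 2.9]
grip_width: 0.0271
t: 15.33
tcp_pos: [0.5793, 0.2027, 0.0997]
eef_rot: [-1.027, 1.466, -1.43]
ft_force: [-2.2, -1.2, 3.2]
grip_width: 0.0275
t 15.33 tcp [0.5793 0.2027 0.0997] head -109.05 down [-0.007  0.02  -1.   ] w 0.0275 F [-2.2 -1.2  3.2] q6 2.05
turn -0.09 then dx,dy,dz cm [ 0.02 -0.22 -0.14]
```

```bash
python3 -m jog '[{"dx":0.12,"dy":0.05,"dz":-0.05,"turn":0,"fingers":0},{"dx":0.12,"dy":0.05,"dz":-0.05,"turn":0,"fingers":0},{"dx":0.1,"dy":0.05,"dz":0,"turn":0,"fingers":0},{"dx":0,"dy":0.05,"dz":0,"turn":0,"fingers":0}]'; python3 sl.py 4 .102; python3 -m jog '[{"dx":-0.12,"dy":0.05,"dz":0,"turn":0,"fingers":0},{"dx":-0.12,"dy":0.05,"dz":0,"turn":0,"fingers":0},{"dx":-0.12,"dy":0.05,"dz":0,"turn":0,"fingers":0},{"dx":-0.12,"dy":0.05,"dz":0,"turn":0,"fingers":0},{"dx":0,"dy":0.05,"dz":0,"turn":0,"fingers":0}]';  python3 sl.py 4 .102
```

```text
t: 15.67
tcp_pos: [0.5791, 0.2011, 0.0995]
eef_rot: [-1.019, 1.465, -1.43]
ft_force: [-1.7, 2.3, 5.9]
grip_width: 0.0273
t 15.67 tcp [0.5791 0.2011 0.0995] head -109.11 down [-0.001  0.023 -1.   ] w 0.0273 F [-1.7  2.3  5.9] q6 2.05
turn -0.15 then dx,dy,dz cm [-0.14 -0.24 -0.17]
t: 16.08
tcp_pos: [0.5795, 0.2015, 0.0986]
eef_rot: [-1.033, 1.461, -1.435]
ft_force: [-1.5, 3.3, 7.0]
grip_width: 0.0274
t 16.08 tcp [0.5795 0.2015 0.0986] head -108.95 down [-0.008  0.012 -1.   ] w 0.0274 F [-1.5  3.3  7. ] q6 2.06
turn 0.01 then dx,dy,dz cm [-0.09 -0.33 -0.19]
```

Slot 4 refuses over a ±1.5 mm sweep at 1.5–2.7 mm of push. Before slot 5, I'll lift and re-measure the tongue against the grip to be sure it is the 23 mm one.

```bash
python3 -m jog '[{"dx":0,"dy":-0.5,"dz":0,"turn":0,"fingers":0},{"dx":0,"dy":-0.7,"dz":0,"turn":0,"fingers":0},{"dx":0,"dy":-0.7,"dz":0,"turn":0,"fingers":0},{"dx":0,"dy":-0.7,"dz":0,"turn":0,"fingers":0},{"dx":-0.9,"dy":0,"dz":-0.1,"turn":0,"fingers":0},{"dx":-0.9,"dy":0,"dz":-0.05,"turn":0,"fingers":0},{"dx":-0.9,"dy":0,"dz":0,"turn":0,"fingers":0},{"dx":-0.3,"dy":0,"dz":0,"turn":0,"fingers":0},{"dx":0,"dy":0,"dz":0,"turn":0,"fingers":0},{"dx":0,"dy":0,"dz":0,"turn":0,"fingers":0},{"dx":0,"dy":0,"dz":0,"turn":0,"fingers":0}]';python3 sl.py 5 .105
python3 - <<'E'
from h import *;from plant import *
from scipy.spatial.transform import Rotation as R
fs=[camera("side") for _ in range(4)]
t=sense();M=R.from_rotvec(t["eef_rot"]).as_matrix();print(t["tcp_pos"].round(4),M[:,1].round(3))
c=dict(fs[0]);c["range_z"]=np.median([f["range_z"] for f in fs],0);np.savez("side2.npz",**c)
P=cloud(c);Q=(P-t["tcp_pos"])@M*1000  # tool x,y(down),z
hsv=cv2.cvtColor(c["frame"],cv2.COLOR_BGR2HSV);h,s,v=[hsv[...,i].astype(int) for i in range(3)]
near=(abs(Q[...,2])<17)&(Q[...,0]<-5)&(Q[...,0]>-18)
o=near&(h>4)&(h<16)&(s>170)&(Q[...,1]<8)&(Q[...,1]>-25);g=near&(s<60)&(v>90)&(Q[...,1]>14)&(Q[...,1]<40)
for n,m in(("orange",o),("tongue",g)):
    q=Q[m];print(n,len(q),"tool x pct 10,25,50,75",np.percentile(q[:,0],[10,25,50,75]).round(1));
    if n=="tongue": print(np.linalg.lstsq(np.c_[q[:,1:]-[25,0],np.ones(len(q))],q[:,0],rcond=None)[0].round(3))
f=c["frame"];ys,xs=np.nonzero(g);cv2.imwrite("pics/c3.png",cv2.resize(f[ys.mean().astype(int)-60:ys.mean().astype(int)+60,xs.mean().astype(int)-70:xs.mean().astype(int)+70],None,fx=5,fy=5,interpolation=2))
E
```

```text
t: 17.0
tcp_pos: [0.5852, 0.2308, 0.1201]
eef_rot: [-1.048, 1.462, -1.437]
ft_force: [-0.5, 0.9, -1.3]
grip_width: 0.0277
t 17.0 tcp [0.5852 0.2308 0.1201] head -108.79 down [-0.018  0.005 -1.   ] w 0.0277 F [-0.5  0.9 -1.3] q6 2.11
turn 0.17 then dx,dy,dz cm [-0.38  1.5   0.25]
[0.5853 0.2304 0.1203] [-0.017  0.005 -1.   ]
orange 36 tool x pct 10,25,50,75 [-14.1 -13.9 -13.6 -13.3]
tongue 139 tool x pct 10,25,50,75 [-11.7 -11.5 -11.3 -11. ]
[ 9.0000e-03 -1.7000e-02 -1.1271e+01]
```

View pics/c3.png

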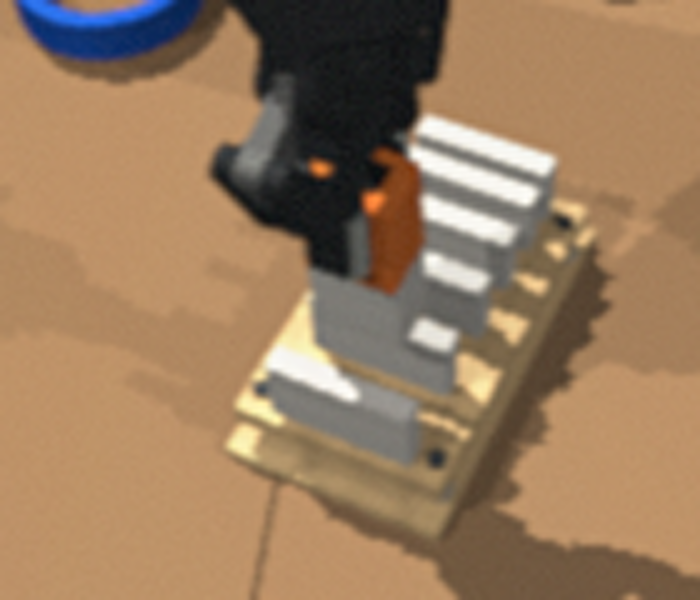

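Picture: the spacer is held upright above slot 5, with its tongue at crop (365,310), between the last two teeth. The tongue face sits 2.3 mm inside the grip face, so the tongue is 23 mm thick and slot 5 is right. I'll align and press.

```bash
python3 -m jog '[{"dx":-0.38,"dy":0.4,"dz":0.2,"turn":0.2,"fingers":0},{"dx":0,"dy":0.4,"dz":0,"turn":0,"fingers":0},{"dx":0,"dy":0.4,"dz":0,"turn":0,"fingers":0},{"dx":0,"dy":0,"dz":0,"turn":0,"fingers":0},{"dx":0,"dy":0,"dz":0,"turn":0,"fingers":0}]';python3 sl.py 5 .1
```

```text
t: 17.62
tcp_pos: [0.5885, 0.2329, 0.1069]
eef_rot: [-1.045, 1.466, -1.441]
ft_force: [0.3, 0.3, -1.4]
grip_width: 0.0269
t 17.62 tcp [0.5885 0.2329 0.1069] head -109.12 down [-0.018  0.005 -1.   ] w 0.0269 F [ 0.3  0.3 -1.4] q6 2.11
turn -0.16 then dx,dy,dz cm [-0.07  0.69 -0.01]
```

```bash
python3 -m jog '[{"dx":-0.07,"dy":0.2,"dz":0,"turn":-0.15,"fingers":0},{"dx":0,"dy":0.2,"dz":0,"turn":0,"fingers":0},{"dx":0,"dy":0.2,"dz":0,"turn":0,"fingers":0},{"dx":0,"dy":0.15,"dz":0,"turn":0,"fingers":0},{"dx":0,"dy":0.15,"dz":0,"turn":0,"fingers":0},{"dx":0,"dy":0,"dz":0,"turn":0,"fingers":0}]';python3 sl.py 5 .1
```

```text
t: 18.12
tcp_pos: [0.5885, 0.2336, 0.0968]
eef_rot: [-1.046, 1.464, -1.439]
ft_force: [0.3, 0.3, -1.9]
grip_width: 0.0273
t 18.12 tcp [0.5885 0.2336 0.0968] head -108.97 down [-0.018  0.005 -1.   ] w 0.0273 F [ 0.3  0.3 -1.9] q6 2.11
turn -0.01 then dx,dy,dz cm [-0.   -0.32 -0.01]
```

No contact force at z 0.0968, which is below the contact height, so the tongue is entering. I'll keep lowering it.

```bash
python3 -m jog '[{"dx":0,"dy":0.25,"dz":0,"turn":0,"fingers":0},{"dx":0,"dy":0.25,"dz":0,"turn":0,"fingers":0},{"dx":0,"dy":0.25,"dz":0,"turn":0,"fingers":0},{"dx":0,"dy":0,"dz":0,"turn":0,"fingers":0}]';python3 sl.py 5 .0725;  python3 -m jog '[{"dx":0,"dy":0.25,"dz":0,"turn":0,"fingers":0},{"dx":0,"dy":0.25,"dz":0,"turn":0,"fingers":0},{"dx":0,"dy":0.25,"dz":0,"turn":0,"fingers":0},{"dx":0,"dy":0,"dz":0,"turn":0,"fingers":0}]';python3 sl.py 5 .0725
```

```text
t: 18.45
tcp_pos: [0.5885, 0.2336, 0.0887]
eef_rot: [-1.046, 1.464, -1.439]
ft_force: [-0.9, -0.4, -0.6]
grip_width: 0.0274
t 18.45 tcp [0.5885 0.2336 0.0887] head -108.97 down [-0.017  0.005 -1.   ] w 0.0274 F [-0.9 -0.4 -0.6] q6 2.11
turn -0.01 then dx,dy,dz cm [-0.    1.62  0.03]
t: 18.78
tcp_pos: [0.5883, 0.2337, 0.0803]
eef_rot: [-1.046, 1.464, -1.439]
ft_force: [-0.8, 0.5, -2.1]
grip_width: 0.0275
t 18.78 tcp [0.5883 0.2337 0.0803] head -108.97 down [-0.017  0.005 -1.   ] w 0.0275 F [-0.8  0.5 -2.1] q6 2.11
turn -0.01 then dx,dy,dz cm [-0.    0.78  0.04]
```

```bash
python3 -m jog '[{"dx":0,"dy":0.25,"dz":0,"turn":0,"fingers":0},{"dx":0,"dy":0.25,"dz":0,"turn":0,"fingers":0},{"dx":0,"dy":0.15,"dz":0,"turn":0,"fingers":0},{"dx":0,"dy":0,"dz":0,"turn":0,"fingers":0}]';python3 sl.py 5 .0715; python3 -m jog '[{"dx":0,"dy":0.15,"dz":0,"turn":0,"fingers":0},{"dx":0,"dy":0,"dz":0,"turn":0,"fingers":0}]';python3 -m jog '[{"dx":0,"dy":0.1,"dz":0,"turn":0,"fingers":0},{"dx":0,"dy":0,"dz":0,"turn":0,"fingers":0}]'
```

```text
t: 19.12
tcp_pos: [0.5882, 0.2337, 0.073]
eef_rot: [-1.046, 1.464, -1.439]
ft_force: [0.7, -0.3, -0.6]
grip_width: 0.0271
t 19.12 tcp [0.5882 0.2337 0.073 ] head -108.97 down [-0.017  0.005 -1.   ] w 0.0271 F [ 0.7 -0.3 -0.6] q6 2.11
turn -0.01 then dx,dy,dz cm [-0.    0.15  0.04]
t: 19.28
tcp_pos: [0.5883, 0.2338, 0.0714]
eef_rot: [-1.046, 1.464, -1.439]
ft_force: [0.3, -0.1, -1.4]
grip_width: 0.0275
t: 19.45
tcp_pos: [0.5885, 0.2338, 0.071]
eef_rot: [-1.046, 1.463, -1.439]
ft_force: [-0.5, 0.1, 0.1]
grip_width: 0.0277
```

It is touching the floor at z 0.071, where I expected. A slight press, then release and back straight up.

```bash
python3 -m jog '[{"dx":0,"dy":0.15,"dz":0,"turn":0,"fingers":0},{"dx":0,"dy":0,"dz":0,"turn":0,"fingers":0}]';python3 -m jog '[{"dx":0,"dy":0,"dz":0,"turn":0,"fingers":30},{"dx":0,"dy":0,"dz":0,"turn":0,"fingers":60},{"dx":0,"dy":0,"dz":0,"turn":0,"fingers":100},{"dx":0,"dy":0,"dz":0,"turn":0,"fingers":100},{"dx":0,"dy":0,"dz":0,"turn":0,"fingers":100},{"dx":0,"dy":0,"dz":0,"turn":0,"fingers":100},{"dx":0,"dy":0,"dz":0,"turn":0,"fingers":100},{"dx":0,"dy":0,"dz":0,"turn":0,"fingers":100}]';python3 sl.py 5 .17
```

```text
t: 19.62
tcp_pos: [0.5887, 0.2338, 0.0706]
eef_rot: [-1.046, 1.463, -1.439]
ft_force: [-2.1, -0.3, 2.3]
grip_width: 0.0274
t: 20.28
tcp_pos: [0.5896, 0.234, 0.0708]
eef_rot: [-1.043, 1.462, -1.439]
ft_force: [-0.3, -0.5, 0.6]
grip_width: 0.0852
t 20.28 tcp [0.5896 0.234  0.0708] head -108.97 down [-0.014  0.005 -1.   ] w 0.0852 F [-0.3 -0.5  0.6] q6 2.11
turn -0.01 then dx,dy,dz cm [ 0.07 -9.92 -0.24]
```

```bash
python3 -m jog '[{"dx":0,"dy":-0.7,"dz":0,"turn":0,"fingers":100},{"dx":0,"dy":-0.7,"dz":0,"turn":0,"fingers":100},{"dx":0,"dy":-0.7,"dz":0,"turn":0,"fingers":100},{"dx":0,"dy":-0.7,"dz":0,"turn":0,"fingers":100},{"dx":0,"dy":-0.7,"dz":0,"turn":0,"fingers":100},{"dx":0,"dy":-0.7,"dz":0,"turn":0,"fingers":100},{"dx":0,"dy":-0.7,"dz":0,"turn":0,"fingers":100},{"dx":0,"dy":-0.9,"dz":0,"turn":0,"fingers":100},{"dx":0,"dy":-0.9,"dz":0,"turn":0,"fingers":100},{"dx":0,"dy":-1,"dz":0,"turn":0,"fingers":100},{"dx":0,"dy":-1.2,"dz":0,"turn":0,"fingers":100},{"dx":0,"dy":-1.2,"dz":0,"turn":0,"fingers":100},{"dx":0,"dy":-1.2,"dz":0,"turn":0,"fingers":100},{"dx":0,"dy":-1.2,"dz":0,"turn":0,"fingers":100},{"dx":0,"dy":0,"dz":0,"turn":0,"fingers":100},{"dx":0,"dy":0,"dz":0,"turn":0,"fingers":100},{"dx":0,"dy":0,"dz":0,"turn":0,"fingers":100}]'
python3 - <<'E'
from h import *;from plant import *
c=camera("side");np.savez("side3.npz",**c);P=cloud(c);f=c["frame"];cv2.imwrite("pics/c4.png",cv2.resize(f,None,fx=1.5,fy=1.5,interpolation=2))
hsv=cv2.cvtColor(f,cv2.COLOR_BGR2HSV);h,s,v=[hsv[...,i].astype(int) for i in range(3)]
o=(h>4)&(h<16)&(s>170)&(P[...,1]>.19)&(P[...,1]<.28)&(P[...,2]>.05)&(P[...,2]<.13)
q=P[o];print(len(q),"top z",np.percentile(q[:,2],[50,90,97]).round(4)); top=q[q[:,2]>np.percentile(q[:,2],97)-.006];print(rect(top))
print(sense()["tcp_pos"])
E
```

```text
t: 21.7
tcp_pos: [0.5931, 0.2336, 0.2142]
eef_rot: [-1.035, 1.457, -1.44]
ft_force: [0.0, -0.0, 0.7]
grip_width: 0.0856
438 top z [0.0963 0.1045 0.1053]
(array([587.9, 235.1]), array([27.1, 34.8]), 70.8)
[0.59284441 0.23362173 0.21375119]
```

View pics/c4.png

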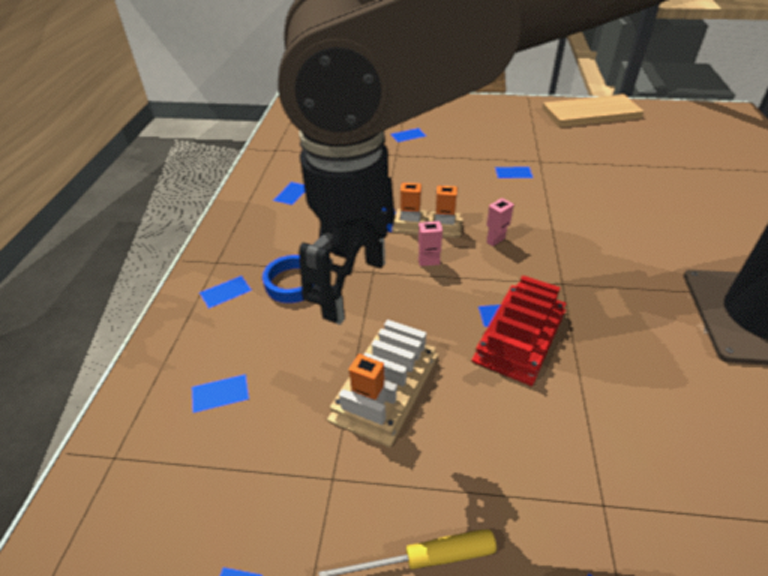

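Picture: the spacer stands upright in slot 5 at (367,375). The gripper is open and clear above it, the two spare spacers are in their pockets at (411,197) and (446,199), and the tape roll and screwdriver have not moved. The grip top reads about 105 mm, against 106 mm expected when fully home.

```bash
python3 -c "
from plant import *
print(sign_off())"
```

```text
the job is handed in; nothing more can be done
None
```

The spacer from the blue-taped pocket now stands fully home in slot 5, released, and I handed the job in at about 22 s.

**Tries:** I pressed it on slots 1, 2, 3 and 4 in that order. Each refused it with the comb pushed roughly 1.5 to 2.7 mm, worked out from the wrist force at 3 N per mm. Slot 5 let the tongue in with no resistance. It touched the floor at the height I expected, and I pressed lightly (about 1 mm) before letting go.

**Last checks:**
- **Seating:** the top of the grip reads about 105 mm against 106 mm expected. That is within the 2 mm camera calibration, and the heading (70.8°) matches the rack.
- **Tongue thickness:** depth images put the tongue face 2.3 mm inside the grip face, which fits the 23 mm tongue and slot 5.
- **Surroundings:** the last picture shows the two other spacers, the tape roll and the screwdriver in place, with the gripper open and clear. I checked these by eye, not by measuring.

**What disagreed:**
- The top and side cameras differed by about 2 mm on the rack's position, so I swept a little sideways while pressing on slots 3 and 4.
- The last sweep back on slot 4 moved less than I commanded, with about 3 N of sideways force. I took this as friction, because the height showed the tongue was not entering.

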